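# Close the split vial test housing and hold it shut

## Task

Take the vial with the red cap out of the white rack and stand it upright in the pocket of the aluminium lower half of the test housing, then let go of it. Set the blue upper half over it onto the two dowels and press it down against the sprung orange seal ring until the two halves meet all round; finish still gripping the black rib and pressing the housing shut, without letting go. Leave the two white-capped vials in the rack and do not disturb the flask, beaker and petri dish nearby.

Things in the scene. Friction and masses are not known exactly. Their poses are not given: they have to be found in the camera images.
- red_cap_vial: the glass sample vial with amber contents and a RED screw cap, 27 mm diameter, 51 mm tall, 22 g, standing in one of the three holes of the white rack. Origin: centre of its underside (the true axis lies within 1.5 mm of it), z up. Cap: 25.6 mm diameter, from 39 to 51 mm above the origin.
- white_cap_vial_1: another vial of the same size with a white cap and amber contents, in another rack hole; stays there. Origin: centre of its underside.
- white_cap_vial_2: another vial of the same size with a white cap and clear contents, in the remaining rack hole; stays there. Origin: centre of its underside.
- vial_rack: white plastic rack block fixed to the worktop, 46 (its x) x 160 (its y) x 24 mm high. Three round blind holes in a row along its y at -50, 0 and +50 mm, 32 mm wide, 16 mm deep (hole floor 8 mm above the origin). Origin: centre of its underside.
- lower_half: bare aluminium lower half, fixed to the worktop, 64 (its x) x 130 (its y) x 30 mm high. Origin: centre of its underside, z up. Mid-top a round blind pocket, 31 mm wide, 16 mm deep, ringed by an orange sprung seal (outer 57, inner 38 mm wide). Two steel dowels, 10 mm diameter, at y = +48 and -48 mm, x = 0, reach 58 mm above the origin (28 above the top), last 3 mm tapered.
- pocket (a point): centre of the floor of the pocket in the lower half (14 mm above the lower half's origin); the vial's underside rests here.
- seal_ring (a joint): how far the sprung orange seal ring is pressed down, in m: 0 free (5 mm proud of the lower half's top), 0.005 flush with the top (stop at 0.006). It takes 6 N to start and 11 N at 0.005; the upper half's weight alone does not press it.
- upper_half: blue upper half, loose, 64 (its x) x 130 (its y) x 46 mm high plus black rib, about 0.35 kg, standing on the worktop open side down. Origin: centre of its underside, z up. From below: two dowel bores 12 mm wide at y = +48 and -48 mm, and a middle recess 44 mm wide for the vial, all 40 mm deep. Fits either way round. Its origin is 30 mm above the lower half's when home, 35 when resting unpressed.
- rib (a point): grip point in the black rib on top of the upper half, 68 mm above the upper half's origin, on its axis. The rib is 18 mm thick (upper half's x), 60 mm long (its y), from 46 to 78 mm above that origin.
- conical_flask: conical glass flask, 72 mm wide, 115 mm tall; a bystander. Origin: centre of its underside.
- beaker: small glass beaker, 60 mm wide, 70 mm tall; a bystander. Origin: centre of its underside.
- petri_dish: petri dish, 90 mm wide, 15 mm high; a bystander. Origin: centre of its underside.
Mind the look-alikes: they are no part of the job. Of the things like the red_cap_vial, leave any that is purple or yellow; of the rest the smaller one is meant.

How it is judged:
By the outcome, as a careful person would: the job done as asked, in the order asked, and still so for the second after the job is handed in, while the arm keeps its last pose, push and grip.
It also fails if it takes over 59 s, if anything falls off the work surface, if the arm or the gripper's body presses on something with over 40 N, if the wrist force passes 120 N, or if a joint passes its speed limit or range.

## Robot

A 6-joint arm with a two-finger parallel gripper is mounted at the origin on a cart in front of the work surface, level with it; the furniture and walls round the work are solid. World frame = base frame: x ahead of the robot, y to its left, z up, the work surface at z = 0. Lengths are in m, angles in rad, forces in N, time in s.
With the tool pointing down it reaches from about 0.225 to 0.875 m from the base axis. Payload 3.4 kg.
Tool frame: the origin (TCP) lies at the very end of the fingers, on their centre line; the grasp point (between the pads) lies behind it (manip.grasp_offset is the z of the grasp point in the tool frame, in m); z points along the fingers, y is the line along which they close (so a half turn about z gives the same grasp; the last joint's range is limited). The gripper opens to 85 mm and grips with 20 to 120 N. Pads are 22 mm wide; open, the fingers measure 114 mm over their backs; the gripper's body (76 mm by 85 mm) begins 54 mm behind the grasp point. The pads swing forward as they close: fully open they stand 13 mm farther back than shut.
Start: joints at [1.093, 0.276, 1.505, -0, 1.361, -0.121], TCP at [0.201, 0.539, 0.231] pointing down, gripper open.
Joint ranges: [-2.89, 2.89], [-0.75, 2.08], [0.22, 2.7], [-1.18, 4.32], [0.11, 2.71], [-2.7, 2.7]. Speed limits (rad/s): [2.57, 2.57, 3.14, 3.14, 3.14, 3.14].

## Interface

Orientations are given as a unit quaternion [w, x, y, z].
In Python, from rig import manip gives the robot as it stands.
- The arm moves only by the shell command python3 -m pendant 'ROWS' [FORCE]. ROWS is JSON, a list of rows, each an object of numbers: "dx", "dy", "dz": the shift along the tool's x, y, z in m; "rx", "ry", "rz": the turn, a rotation vector about the tool's x, y, z in degrees; "hand": the finger opening in m, from 0 to 0.0854. In form: [{"dx": .., "dy": .., "dz": .., "rx": .., "ry": .., "rz": .., "hand": ..}, ...]. A call has 1 to 12 rows; each row shifts and turns the commanded pose from where the row before left it, along the tool's axes as they then stand; what a row does not reach is not made up. A row lasts 1/12 s, in which the tool goes at most 41.7 mm and 7.16 degrees, less where a joint would pass 70% of its speed; a pose out of reach is approached as far as the arm can. A call is refused whole if a number of a shift passes 0.0417 or a number of a turn 7.16, either way. A call with a gripper value outside its range is refused whole. The fingers move at their own pace and stop on an object; FORCE is the grip in N (left out, the last holds). Time passes only in rows, so rows that do not move let the fingers close. It gives the time, the measured TCP pose, the force, the opening and the grip force at its end, in the units of the state.
- manip.get_state(): the state, without advancing time (a new reading comes with each control period).
- manip.get_image(name): name is "scene" or "side" or "wrist"; returns a dict with "frame" (400x640x3 uint8, red, green, blue), "fx", "fy", "cx", "cy" (pixels), "distortion" ([k1, k2, p1, p2, k3] as OpenCV has them; the pictures are not rectified), "position" and "attitude" of the camera in the world; the wrist camera has in their place "mount" (4x4, takes a point from camera to tool coordinates, whose origin is the TCP and whose axes are the flange's). Camera axes: x right, y up, looking along -z (the intrinsics and any distortion apply to the point x, -y, -z); pixel columns grow to the right and rows downward; lengths in m; the calibration is good to about 2 mm. A picture is of the moment at which its call begins: read the wrist's pose just before it. There is no depth.
- manip.sign_off(): hands the job in; it is judged then, once.
The state is a dict: "clock": time; "qpos": joint angles; "qd": joint speeds; "effort": joint torques, N m; "position": TCP position; "ee_rot": TCP orientation; "contact_force": force on the tool from outside, world axes, zero at the start; "moment": the same for the moment, N m; "width": finger opening in m; "gripper_force": force on a finger pad.
Only numpy, scipy, OpenCV 4.12 (cv2) and the standard library are available. Lean on these libraries where they do the work, as an engineer would, in place of code of your own. Each camera call takes 0.05 s, during which the arm holds its last target. There are 200 camera calls.

## Working session

There is one attempt and no reset: what is moved stays moved. The work goes in short steps, Python scripts to look and compute and a shell command to move; the robot and the scene stay as the last step left them, time stands still between calls to the robot, and variables do not carry over. Pictures are saved under pics/ and viewed, at most 10 in all, crops included, and the job is handed in when it is done.

```bash
mkdir -p pics; cat > h.py <<'E'
import numpy as np,cv2
from rig import manip
from scipy.spatial.transform import Rotation as R
def q2R(q): return R.from_quat([q[1],q[2],q[3],q[0]]).as_matrix()
E
python3 - <<'E'
from h import *
print(manip.get_state(), manip.grasp_offset)
for n in ["scene","side","wrist"]:
    d=manip.get_image(n); cv2.imwrite(f"pics/{n}0.png",d["frame"][:,:,::-1])
    np.save(f"pics/{n}0.npy",d,allow_pickle=True)
    print({k:v for k,v in d.items() if k!="frame"})
E
```

```text
{'clock': 0.0, 'qpos': array([ 1.09298851e+00,  2.76572642e-01,  1.50613584e+00,  2.15081568e-05,
        1.36069254e+00, -1.20961926e-01]), 'qd': array([ 0.0010663 ,  0.00023922, -0.0004787 , -0.00064936, -0.00059029,
       -0.00027756]), 'effort': array([ 1.29186312e-03, -4.16773403e+01, -2.45802963e+01, -1.19481219e-04,
        1.06464507e-02, -2.07529575e-05]), 'position': array([0.20059179, 0.53831254, 0.23045138]), 'ee_rot': array([-2.76721933e-04,  1.77479921e-01,  9.84124006e-01, -8.60865654e-04]), 'contact_force': array([0.51988811, 0.37605244, 0.03021816]), 'moment': array([ 0.00951074,  0.00167435, -0.02307378]), 'gripper_force': 0.0, 'width': 0.08553119561611279} -0.0187
{'fx': 494.06344025509156, 'fy': 494.06344025509156, 'cx': 319.077545879814, 'cy': 200.63716888848415, 'distortion': array([-0.05780902,  0.        ,  0.        ,  0.        ,  0.        ]), 'position': array([-0.44828745, -0.7828525 ,  0.79178931]), 'attitude': array([ 0.76265153,  0.44195934, -0.23654814, -0.40875368])}
{'fx': 446.54602960393646, 'fy': 446.54602960393646, 'cx': 315.63502359633077, 'cy': 193.07406322006503, 'distortion': array([-0.09656821,  0.        ,  0.        ,  0.        ,  0.        ]), 'position': array([ 0.6157753 , -1.47803575,  0.84164242]), 'attitude': array([0.85878645, 0.51166363, 0.00317778, 0.02600114])}
{'fx': 338.8292065601575, 'fy': 338.8292065601575, 'cx': 319.4467689790843, 'cy': 196.05356869823677, 'distortion': array([-0.03650618,  0.        ,  0.        ,  0.        ,  0.        ]), 'mount': array([[ 2.84577146e-05,  9.58333352e-01,  2.85652211e-01,
         7.37347191e-02],
       [ 9.99999772e-01, -2.19974070e-04,  6.38366422e-04,
         8.76725792e-04],
       [ 6.74603912e-04,  2.85652127e-01, -9.58333140e-01,
        -1.42661082e-01],
       [ 0.00000000e+00,  0.00000000e+00,  0.00000000e+00,
         1.00000000e+00]])}
```

View pics/scene0.png

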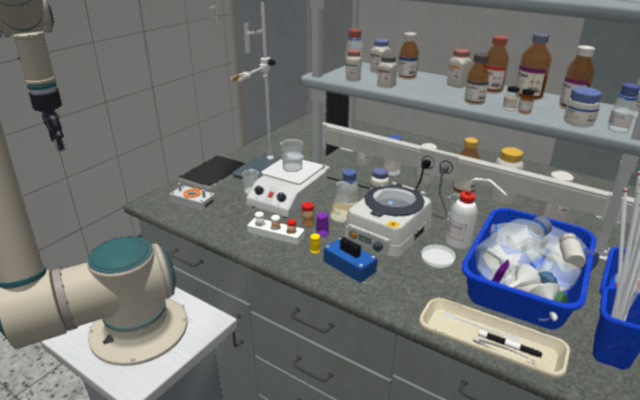

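View pics/side0.png

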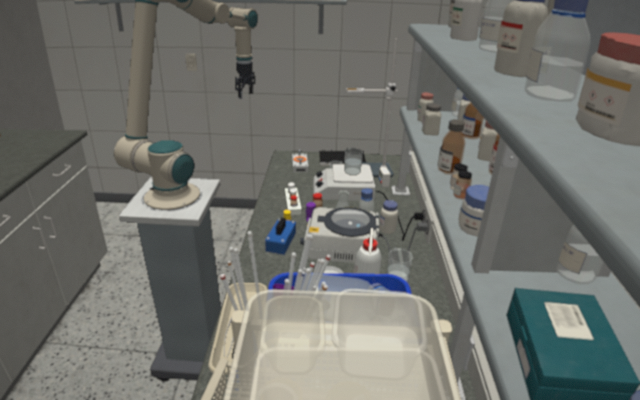

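The scene view shows the rack at about (276,230), with the red vial at its right end, cap at (291,225). A larger red-capped look-alike stands behind it at (308,210). The lower half is at (192,194) and the blue upper half at (350,257).

```bash
cat >> h.py <<'E'
def campose(d,state=None):
    if "mount" in d:
        T=np.eye(4);T[:3,:3]=q2R(state["ee_rot"]);T[:3,3]=state["position"];M=T@d["mount"];return M[:3,:3],M[:3,3]
    return q2R(d["attitude"]),np.array(d["position"])
def K(d): return np.array([[d["fx"],0,d["cx"]],[0,d["fy"],d["cy"]],[0,0,1.]])
def ray(d,uv,z,state=None):
    Rm,p=campose(d,state)
    n=cv2.undistortPoints(np.array(uv,float).reshape(-1,1,2),K(d),d["distortion"]).reshape(-1,2)
    v=np.c_[n[:,0],-n[:,1],-np.ones(len(n))]@Rm.T
    return p+v*((z-p[2])/v[:,2])[:,None]
def proj(d,P,state=None):
    Rm,p=campose(d,state)
    c=(np.atleast_2d(P)-p)@Rm*[1,-1,-1]
    return cv2.projectPoints(c,np.zeros(3),np.zeros(3),K(d),d["distortion"])[0].reshape(-1,2)
E
python3 - <<'E'
from h import *
np.set_printoptions(precision=4,suppress=True)
s=np.load("pics/scene0.npy",allow_pickle=True).item()
for n,uv,z in [("redcap",(291,222),.059),("whitecaps",[(260,215),(276,218)],.059),("lower",(192,194),.03),("dowels",[(180,186),(206,190)],.058),("rib",(350,242),.078),("bigred",(308,206),.07),("yellow",(315,235),.05),("petri",(438,256),.015)]:
    print(n,ray(s,uv,z))
f=s["frame"]
a=cv2.resize(f[170:290,150:390],(800,400),interpolation=cv2.INTER_CUBIC)
w=np.load("pics/wrist0.npy",allow_pickle=True).item()["frame"]
cv2.imwrite("pics/c1.png",a[:,:,::-1])
E
```

```text
redcap [[ 0.4732 -0.0758  0.059 ]]
whitecaps [[ 0.4544  0.0197  0.059 ]
 [ 0.4668 -0.0281  0.059 ]]
lower [[0.4689 0.3144 0.03  ]]
dowels [[0.451  0.3446 0.058 ]
 [0.4776 0.2564 0.058 ]]
rib [[ 0.4557 -0.2751  0.078 ]]
bigred [[ 0.556  -0.0759  0.07  ]]
yellow [[ 0.4676 -0.1598  0.05  ]]
petri [[ 0.6081 -0.4585  0.015 ]]
```

View pics/c1.png

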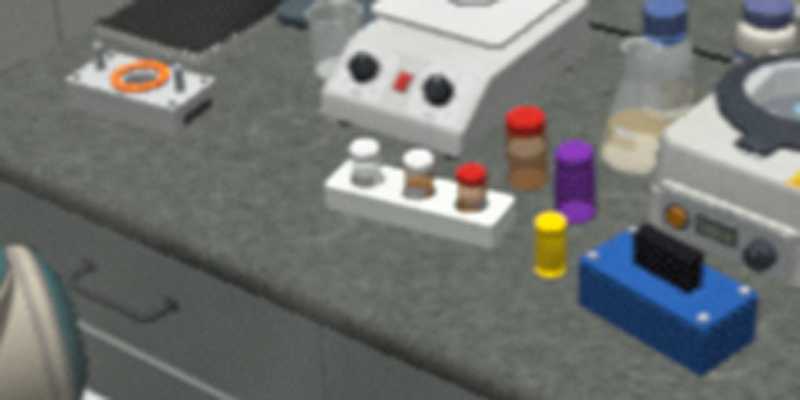

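View pics/wrist0.png

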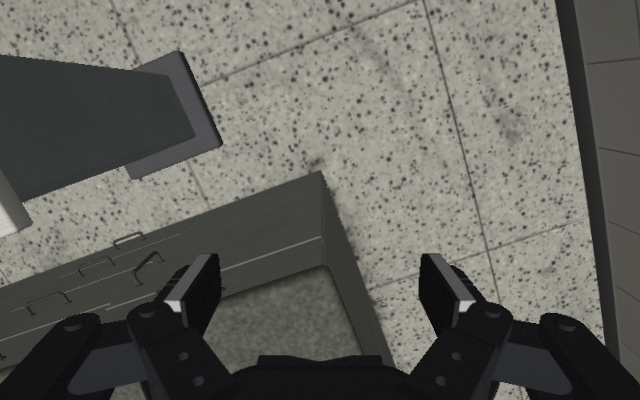

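The crop shows the small red-cap vial as the rightmost one in the rack, with the big red, purple and yellow look-alikes outside it. The wrist view shows only the floor and the bench corner. Next I'll move over the lower half for a close look.

```bash
python3 -m pendant '[{"dx":-0.0366,"dy":-0.0146},{"dx":-0.0366,"dy":-0.0146},{"dx":-0.0366,"dy":-0.0146},{"dx":-0.0366,"dy":-0.0146},{"dx":-0.0366,"dy":-0.0146},{"dx":-0.0366,"dy":-0.0146},{"dx":-0.0366,"dy":-0.0146},{"dx":-0.0366,"dy":-0.0146},{"dx":-0.0366,"dy":-0.0146}]'
python3 -m pendant '[{"rz":6.6,"hand":0.05},{"rz":6.6,"hand":0.05},{"rz":6.6,"hand":0.05},{"rz":6.6,"hand":0.05},{"rz":6.6,"hand":0.05},{"rz":6.6,"hand":0.05},{"rz":6.6,"hand":0.05},{"rz":6.6,"hand":0.05},{},{}]'
python3 - <<'E'
from h import *
s=manip.get_state();d=manip.get_image("wrist");cv2.imwrite("pics/w1.png",d["frame"][:,:,::-1]);np.save("pics/w1.npy",(d,s),allow_pickle=True)
E
```

```text
invalid input
invalid input
```

View pics/w1.png

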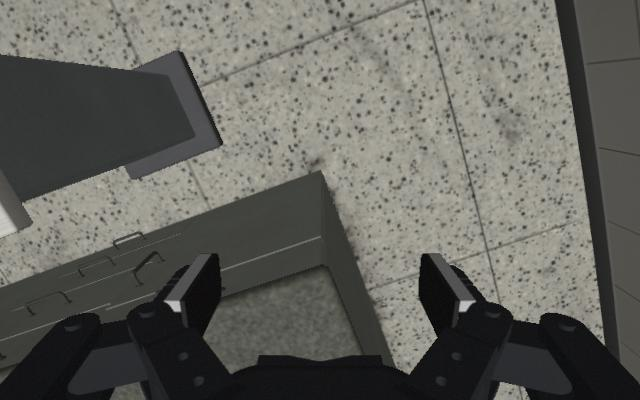

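The call was refused and the view hasn't changed, so each row probably needs every key.

```bash
python3 -m pendant '[{"dx":-0.0366,"dy":-0.0146,"dz":0,"rx":0,"ry":0,"rz":0,"hand":0.05},{"dx":-0.0366,"dy":-0.0146,"dz":0,"rx":0,"ry":0,"rz":0,"hand":0.05}]'
```

```text
clock: 0.37
position: [0.2586, 0.4862, 0.2309]
ee_rot: [-0.0, 0.175, 0.985, -0.0]
contact_force: [1.6, -0.8, -0.3]
width: 0.0639
gripper_force: 0.0
```

```bash
python3 -m pendant '[{"dx":-0.0366,"dy":-0.0146,"dz":0,"rx":0,"ry":0,"rz":0,"hand":0.05},{"dx":-0.0366,"dy":-0.0146,"dz":0,"rx":0,"ry":0,"rz":0,"hand":0.05},{"dx":-0.0366,"dy":-0.0146,"dz":0,"rx":0,"ry":0,"rz":0,"hand":0.05},{"dx":-0.0366,"dy":-0.0146,"dz":0,"rx":0,"ry":0,"rz":0,"hand":0.05},{"dx":-0.0366,"dy":-0.0146,"dz":0,"rx":0,"ry":0,"rz":0,"hand":0.05},{"dx":-0.0366,"dy":-0.0146,"dz":0,"rx":0,"ry":0,"rz":0,"hand":0.05},{"dx":-0.0366,"dy":-0.0146,"dz":0,"rx":0,"ry":0,"rz":0,"hand":0.05}]'
python3 -m pendant '[{"dx":0,"dy":0,"dz":0,"rx":0,"ry":0,"rz":6.6,"hand":0.05},{"dx":0,"dy":0,"dz":0,"rx":0,"ry":0,"rz":6.6,"hand":0.05},{"dx":0,"dy":0,"dz":0,"rx":0,"ry":0,"rz":6.6,"hand":0.05},{"dx":0,"dy":0,"dz":0,"rx":0,"ry":0,"rz":6.6,"hand":0.05},{"dx":0,"dy":0,"dz":0,"rx":0,"ry":0,"rz":6.6,"hand":0.05},{"dx":0,"dy":0,"dz":0,"rx":0,"ry":0,"rz":6.6,"hand":0.05},{"dx":0,"dy":0,"dz":0,"rx":0,"ry":0,"rz":6.6,"hand":0.05},{"dx":0,"dy":0,"dz":0,"rx":0,"ry":0,"rz":6.6,"hand":0.05},{"dx":0,"dy":0,"dz":0,"rx":0,"ry":0,"rz":0,"hand":0.05},{"dx":0,"dy":0,"dz":0,"rx":0,"ry":0,"rz":0,"hand":0.05}]'
python3 - <<'E'
from h import *
s=manip.get_state();d=manip.get_image("wrist");cv2.imwrite("pics/w1.png",d["frame"][:,:,::-1]);np.save("pics/w1.npy",(d,s),allow_pickle=True)
E
```

```text
clock: 0.95
position: [0.4647, 0.299, 0.2313]
ee_rot: [-0.0, 0.177, 0.984, 0.0]
contact_force: [0.4, 0.3, -0.1]
width: 0.0502
gripper_force: 0.0
clock: 1.78
position: [0.4635, 0.3006, 0.2312]
ee_rot: [-0.0, 0.595, 0.803, -0.0]
contact_force: [0.2, 0.6, -0.3]
width: 0.05
gripper_force: 0.0
```

View pics/w1.png

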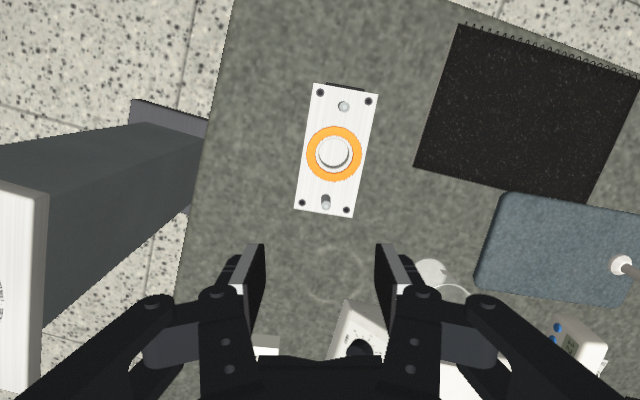

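The lower half is centred at about (335,152), with top corners at (313,83), (379,95), (353,217) and (294,208). The dowel tips are at (344,106) and (326,201).

```bash
python3 - <<'E'
from h import *
from scipy.optimize import least_squares
np.set_printoptions(precision=4,suppress=True)
d,s=np.load("pics/w1.npy",allow_pickle=True)
f=d["frame"]; h=cv2.cvtColor(f,cv2.COLOR_RGB2HSV)
m=cv2.inRange(h,(8,130,150),(25,255,255)); m[:90]=0;m[230:]=0
c=max(cv2.findContours(m,0,cv2.CHAIN_APPROX_NONE)[0],key=cv2.contourArea)
e=cv2.fitEllipse(c);print("orange",e)
o=ray(d,e[0],.035,s)[0];print(o)
C=np.array([(313,83),(379,95),(353,217),(294,208)],float)
g=cv2.cvtColor(f,cv2.COLOR_RGB2GRAY)
P=ray(d,C,.03,s);print(P,P.mean(0))
D=ray(d,[(344,104.5),(326,201)],.058,s);print("dow",D,D.mean(0))
for v in (P[0]-P[3],P[1]-P[2],D[0]-D[1]): print(np.linalg.norm(v),np.degrees(np.arctan2(v[1],v[0])))
R0=q2R(s["ee_rot"]);print("tool y deg",np.degrees(np.arctan2(R0[1,1],R0[0,1])))
E
```

```text
orange ((333.5627136230469, 153.47787475585938), (53.86626052856445, 54.63282775878906), 74.95880889892578)
[0.4715 0.3213 0.035 ]
[[0.4322 0.3803 0.03  ]
 [0.497  0.3884 0.03  ]
 [0.5129 0.261  0.03  ]
 [0.4492 0.2523 0.03  ]] [0.4728 0.3205 0.03  ]
dow [[0.465  0.37   0.058 ]
 [0.4765 0.278  0.058 ]] [0.4708 0.324  0.058 ]
0.129140759774667 97.55779303319682
0.12844432882363543 97.09938798590436
0.09263324706470467 97.1306114177793
tool y deg 16.921395636774605
```

```bash
python3 -m pendant '[{"dx":-0.0385,"dy":-0.011,"dz":0,"rx":0,"ry":0,"rz":0,"hand":0.05},{"dx":-0.0385,"dy":-0.011,"dz":0,"rx":0,"ry":0,"rz":0,"hand":0.05},{"dx":-0.0385,"dy":-0.011,"dz":0,"rx":0,"ry":0,"rz":0,"hand":0.05},{"dx":-0.0385,"dy":-0.011,"dz":0,"rx":0,"ry":0,"rz":0,"hand":0.05},{"dx":-0.0385,"dy":-0.011,"dz":0,"rx":0,"ry":0,"rz":0,"hand":0.05},{"dx":-0.0385,"dy":-0.011,"dz":0,"rx":0,"ry":0,"rz":0,"hand":0.05},{"dx":-0.0385,"dy":-0.011,"dz":0,"rx":0,"ry":0,"rz":0,"hand":0.05},{"dx":-0.0385,"dy":-0.011,"dz":0,"rx":0,"ry":0,"rz":0,"hand":0.05},{"dx":-0.0385,"dy":-0.011,"dz":0,"rx":0,"ry":0,"rz":0,"hand":0.05},{"dx":0,"dy":0,"dz":0,"rx":0,"ry":0,"rz":5.9,"hand":0.05},{"dx":0,"dy":0,"dz":0,"rx":0,"ry":0,"rz":0,"hand":0.05},{"dx":0,"dy":0,"dz":0,"rx":0,"ry":0,"rz":0,"hand":0.05}]'
python3 - <<'E'
from h import *
s=manip.get_state();d=manip.get_image("wrist");cv2.imwrite("pics/w2.png",d["frame"][:,:,::-1]);np.save("pics/w2.npy",(d,s),allow_pickle=True)
E
```

```text
clock: 2.83
position: [0.4685, -0.0598, 0.2312]
ee_rot: [-0.0, 0.636, 0.772, 0.0]
contact_force: [0.3, 0.4, 1.0]
width: 0.0501
gripper_force: 0.0
```

View pics/w2.png

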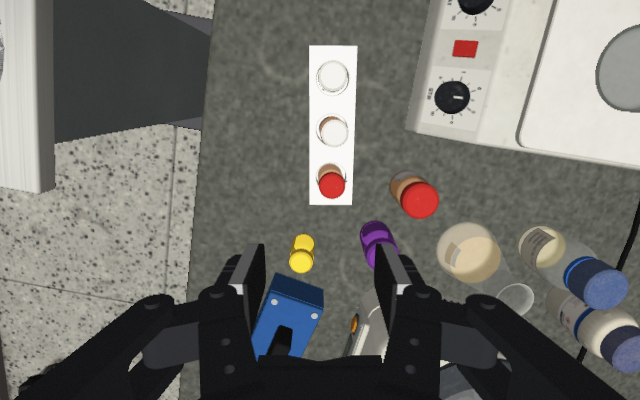

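The rack's corners are at about (309,46), (357,46), (353,205) and (309,205). The red cap is at (332,186), nearest the big red look-alike (418,200), with the upper half at (290,320) partly hidden by the finger.

```bash
cat >> h.py <<'E'
def tooldelta(s,P):
    return q2R(s["ee_rot"]).T@(np.array(P)-s["position"])
def redcap(d,s,z,roi):
    h=cv2.cvtColor(d["frame"],cv2.COLOR_RGB2HSV)
    m=cv2.inRange(h,(0,150,90),(6,255,255))|cv2.inRange(h,(172,150,90),(180,255,255))
    k=np.zeros_like(m);x0,x1,y0,y1=roi;k[y0:y1,x0:x1]=255;m&=k
    c=max(cv2.findContours(m,0,cv2.CHAIN_APPROX_NONE)[0],key=cv2.contourArea)
    e=cv2.minEnclosingCircle(c);return e,ray(d,e[0],z,s)[0]
E
python3 - <<'E'
from h import *
np.set_printoptions(precision=4,suppress=True)
d,s=np.load("pics/w2.npy",allow_pickle=True)
e,p=redcap(d,s,.059,(300,365,160,215));print(e,p,"diam mm",2*e[1]*(campose(d,s)[1][2]-.059)/d["fx"]*1000)
P=ray(d,[(309,46),(357,46),(353,205),(309,205)],.024,s);print(P,P.mean(0))
for a,b in((0,3),(1,2)):
    v=P[a]-P[b];print(np.linalg.norm(v),np.degrees(np.arctan2(v[1],v[0])))
R0=q2R(s["ee_rot"]);print("tool y deg",np.degrees(np.arctan2(R0[1,1],R0[0,1])))
print(tooldelta(s,[p[0],p[1],.053-.0187]))
sc=np.load("pics/scene0.npy",allow_pickle=True).item()
print("scene reproj",proj(sc,[p,[.4717,.321,.03]]))
B=ray(d,[(271,300),(314,316)],.046,s);print("blue screws",B)
print("others",ray(d,[(375,235)],.06,s),ray(d,[(418,200)],.075,s))
# blue upper top corners
print("blue top", ray(sc,np.array([(630,228),(582,262),(703,320),(752,292)])/3.3333+[150,170],.046))
E
```

```text
((331.3673400878906, 184.8163299560547), 12.942890167236328) [ 0.4808 -0.0662  0.059 ] diam mm 24.061178902594442
[[ 0.4353  0.0557  0.024 ]
 [ 0.4804  0.0645  0.024 ]
 [ 0.5114 -0.0927  0.024 ]
 [ 0.4645 -0.1018  0.024 ]] [ 0.4729 -0.0185  0.024 ]
0.16018453592762127 100.5025829854566
0.1602185640113837 101.14628464087963
tool y deg 10.979555079150126
[-0.0088  0.0109  0.1969]
scene reproj [[289.8534 219.7748]
 [191.1828 193.09  ]]
blue screws [[ 0.4424 -0.2125  0.046 ]
 [ 0.4934 -0.2238  0.046 ]]
others [[ 0.5341 -0.1085  0.06  ]] [[ 0.5612 -0.0611  0.075 ]]
blue top [[ 0.4946 -0.2192  0.046 ]
 [ 0.4339 -0.2127  0.046 ]
 [ 0.4214 -0.3278  0.046 ]
 [ 0.4723 -0.3417  0.046 ]]
```

```bash
python3 -m pendant '[{"dx":-0.0088,"dy":0.0109,"dz":0.02,"rx":0,"ry":0,"rz":0,"hand":0.05},{"dx":0,"dy":0,"dz":0.035,"rx":0,"ry":0,"rz":0,"hand":0.05},{"dx":0,"dy":0,"dz":0.035,"rx":0,"ry":0,"rz":0,"hand":0.05},{"dx":0,"dy":0,"dz":0.035,"rx":0,"ry":0,"rz":0,"hand":0.05},{"dx":0,"dy":0,"dz":0.03,"rx":0,"ry":0,"rz":0,"hand":0.05},{"dx":0,"dy":0,"dz":0.02,"rx":0,"ry":0,"rz":0,"hand":0.05},{"dx":0,"dy":0,"dz":0.02,"rx":0,"ry":0,"rz":0,"hand":0.05},{"dx":0,"dy":0,"dz":0,"rx":0,"ry":0,"rz":0,"hand":0.05},{"dx":0,"dy":0,"dz":0,"rx":0,"ry":0,"rz":0,"hand":0.05}]' 30
python3 -m pendant '[{"dx":0,"dy":0,"dz":0,"rx":0,"ry":0,"rz":0,"hand":0.015},{"dx":0,"dy":0,"dz":0,"rx":0,"ry":0,"rz":0,"hand":0.015},{"dx":0,"dy":0,"dz":0,"rx":0,"ry":0,"rz":0,"hand":0.015},{"dx":0,"dy":0,"dz":0,"rx":0,"ry":0,"rz":0,"hand":0.015},{"dx":0,"dy":0,"dz":0,"rx":0,"ry":0,"rz":0,"hand":0.015},{"dx":0,"dy":0,"dz":0,"rx":0,"ry":0,"rz":0,"hand":0.015}]' 30
```

```text
clock: 3.63
position: [0.4805, -0.0647, 0.0358]
ee_rot: [-0.001, 0.636, 0.772, -0.0]
contact_force: [0.6, -0.4, -0.5]
width: 0.0495
gripper_force: 0.0
clock: 4.13
position: [0.4824, -0.0664, 0.0378]
ee_rot: [0.001, 0.637, 0.771, 0.001]
contact_force: [-0.3, 2.2, 6.7]
width: 0.0252
gripper_force: 29.6
```

```bash
python3 -m pendant '[{"dx":0,"dy":0,"dz":-0.01,"rx":0,"ry":0,"rz":0,"hand":0.015},{"dx":0,"dy":0,"dz":-0.02,"rx":0,"ry":0,"rz":0,"hand":0.015},{"dx":0,"dy":0,"dz":-0.035,"rx":0,"ry":0,"rz":0,"hand":0.015},{"dx":0,"dy":0,"dz":-0.035,"rx":0,"ry":0,"rz":0,"hand":0.015},{"dx":0,"dy":0,"dz":-0.02,"rx":0,"ry":0,"rz":0,"hand":0.015},{"dx":0,"dy":0,"dz":0,"rx":0,"ry":0,"rz":0,"hand":0.015},{"dx":0,"dy":0,"dz":0,"rx":0,"ry":0,"rz":0,"hand":0.015}]'
python3 - <<'E'
from h import *
np.set_printoptions(precision=4,suppress=True)
s=manip.get_state();d=manip.get_image("wrist");np.save("pics/w3.npy",(d,s),allow_pickle=True)
cv2.imwrite("pics/w3.png",d["frame"][:,:,::-1])
R0=q2R(s["ee_rot"]);print("tool y deg",np.degrees(np.arctan2(R0[1,1],R0[0,1])),s["position"],s["width"])
# turn toward 7.2 deg first, then delta to above pocket
from scipy.spatial.transform import Rotation as R
print(tooldelta(s,[.4717,.321,s["position"][2]]))
E
```

```text
clock: 4.72
position: [0.4817, -0.0666, 0.1577]
ee_rot: [0.002, 0.637, 0.771, 0.001]
contact_force: [-0.7, 0.3, -1.3]
width: 0.0252
gripper_force: 30.4
tool y deg 10.853870850105482 [ 0.4817 -0.0666  0.1577] 0.02516288899668322
[ 0.3826  0.0632 -0.0004]
```

View pics/w3.png

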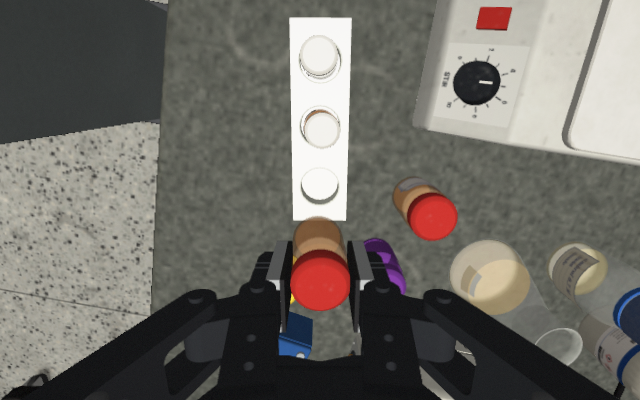

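The vial hangs upright in the fingers with its cap at (320,280), and its rack hole at (320,183) is empty. The two white-capped vials haven't moved.

```bash
python3 -m pendant '[{"dx":0.0383,"dy":0.0063,"dz":0,"rx":0,"ry":0,"rz":0,"hand":0.015},{"dx":0.0383,"dy":0.0063,"dz":0,"rx":0,"ry":0,"rz":0,"hand":0.015},{"dx":0.0383,"dy":0.0063,"dz":0,"rx":0,"ry":0,"rz":0,"hand":0.015},{"dx":0.0383,"dy":0.0063,"dz":0,"rx":0,"ry":0,"rz":0,"hand":0.015},{"dx":0.0383,"dy":0.0063,"dz":0,"rx":0,"ry":0,"rz":0,"hand":0.015},{"dx":0.0383,"dy":0.0063,"dz":0,"rx":0,"ry":0,"rz":0,"hand":0.015},{"dx":0.0383,"dy":0.0063,"dz":0,"rx":0,"ry":0,"rz":0,"hand":0.015},{"dx":0.0383,"dy":0.0063,"dz":0,"rx":0,"ry":0,"rz":0,"hand":0.015},{"dx":0.0383,"dy":0.0063,"dz":0,"rx":0,"ry":0,"rz":0,"hand":0.015},{"dx":0.0383,"dy":0.0063,"dz":0,"rx":0,"ry":0,"rz":3.6,"hand":0.015},{"dx":0,"dy":0,"dz":0,"rx":0,"ry":0,"rz":0,"hand":0.015},{"dx":0,"dy":0,"dz":0,"rx":0,"ry":0,"rz":0,"hand":0.015}]'
python3 - <<'E'
from h import *
np.set_printoptions(precision=4,suppress=True)
s=manip.get_state();d=manip.get_image("wrist");np.save("pics/w4.npy",(d,s),allow_pickle=True)
R0=q2R(s["ee_rot"]);print("tool y deg",np.degrees(np.arctan2(R0[1,1],R0[0,1])),s["position"],s["width"],"tilt",R0[:,2])
e,p=redcap(d,s,s["position"][2]+.0212,(250,390,200,340));print(e,"cap in tool",tooldelta(s,p),"diam",2*e[1]/d["fx"]*(campose(d,s)[1][2]-p[2]))
f=d["frame"];h=cv2.cvtColor(f,cv2.COLOR_RGB2HSV)
m=cv2.inRange(h,(8,130,150),(25,255,255));n,l,st,ce=cv2.connectedComponentsWithStats(m);i=1+st[1:,4].argmax();print(st[i])
cv2.imwrite("pics/w4.png",cv2.resize(f[20:320,200:440],(720,900))[:600,:,::-1] if 0 else cv2.resize(f[40:300,180:500],(738,600))[:,:,::-1])
E
```

```text
clock: 5.77
position: [0.4693, 0.3229, 0.154]
ee_rot: [-0.001, 0.659, 0.752, -0.002]
contact_force: [-0.2, -0.9, -0.2]
width: 0.0251
gripper_force: 30.4
tool y deg 7.489234048076179 [0.4693 0.3229 0.154 ] 0.025056526299918495 tilt [-0.0036 -0.0021 -1.    ]
((320.0, 280.21429443359375), 31.303499221801758) cap in tool [ 0.0021 -0.0002 -0.0212] diam 0.022420522664904012
[ 289  160   70   67 1969]
```

View pics/w4.png

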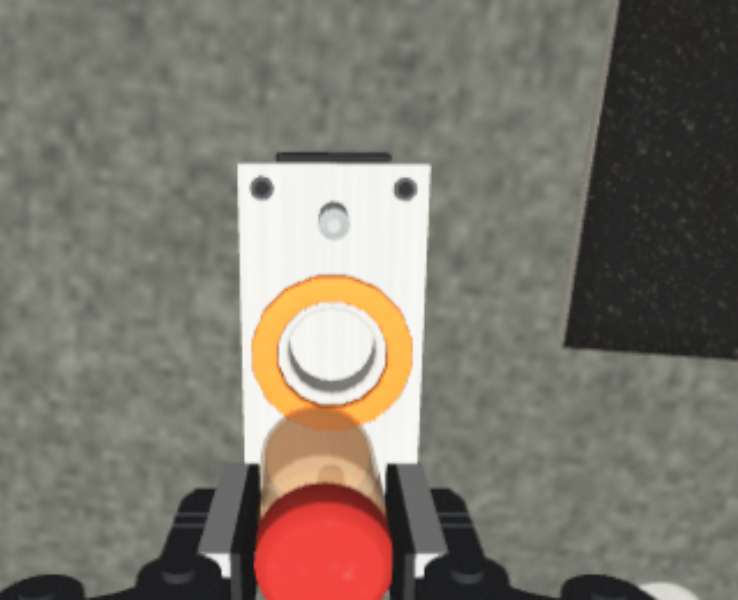

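The vial is just in front of the pocket in view, and the housing is aligned with the tool. In the crop, the ring centre is at about (332,352), the pocket at (332,350) and the far dowel at (334,220).

```bash
cat >> h.py <<'E'
def ring(d,s,ymax):
    h=cv2.cvtColor(d["frame"],cv2.COLOR_RGB2HSV)
    m=cv2.inRange(h,(10,140,190),(25,255,255))
    c=max(cv2.findContours(m,cv2.RETR_EXTERNAL,cv2.CHAIN_APPROX_NONE)[0],key=cv2.contourArea).reshape(-1,2)
    hu=cv2.convexHull(c).reshape(-1,2); 
    c=np.array([p for p in c if p[1]<ymax and abs(cv2.pointPolygonTest(hu.reshape(-1,1,2).astype(np.float32),tuple(map(float,p)),True))<1.5],float)
    def res(q):
        a=np.linspace(0,2*np.pi,200); P=np.c_[q[0]+.0285*np.cos(a),q[1]+.0285*np.sin(a),np.full(200,q[2])]
        uv=proj(d,P,s).astype(np.float32).reshape(-1,1,2)
        return [cv2.pointPolygonTest(uv,tuple(map(float,p)),True)-.5 for p in c]
    from scipy.optimize import least_squares
    x=least_squares(res,[s["position"][0],s["position"][1],.035],diff_step=1e-3)
    return x.x,np.sqrt(np.mean(x.fun**2)),len(c)
E
python3 - <<'E'
from h import *
np.set_printoptions(precision=4,suppress=True)
d,s=np.load("pics/w4.npy",allow_pickle=True)
x,r,n=ring(d,s,212);print("ring free z",x,r,n,tooldelta(s,x))
c=np.array([(238,163),(430,163)])/2.306+[180,40]
dz=tooldelta(s,[0,0,0])
for z in (.154,.156,.158):
    s2=dict(s);s2["position"]=np.array([*s["position"][:2],z])
    P=ray(d,c,.03,s2);v=P[1]-P[0]
    D=ray(d,np.array([[334,222]])/2.306+[180,40],.058,s2)[0]
    mid=P.mean(0);y=np.array([-np.sin(np.radians(7.2)),np.cos(np.radians(7.2)),0])
    print(z,"edge",np.linalg.norm(v),"yaw",np.degrees(np.arctan2(v[1],v[0])),"ctr from edge",tooldelta(s2,mid-.065*y),"dowel",tooldelta(s2,D-.048*y),"ring",tooldelta(s2,ray(d,proj(d,[x],s)[0],.035,s2)[0]),"cap",tooldelta(s2,ray(d,(320,280.2),z+.0212,s2)[0]))
E
```

```text
ring free z [0.4721 0.3193 0.0291] 0.3455383057188766 132 [-0.0037  0.0028  0.1248]
0.154 edge 0.06374272837347651 yaw 7.519465560943314 ctr from edge [-0.0025  0.0032  0.124 ] dowel [-0.0017  0.003   0.096 ] ring [-0.002   0.0027  0.119 ] cap [ 0.0021 -0.0002 -0.0212]
0.156 edge 0.06422102617917111 yaw 7.5194655609432965 ctr from edge [-0.0025  0.0032  0.126 ] dowel [-0.0019  0.003   0.098 ] ring [-0.0026  0.0027  0.121 ] cap [ 0.0021 -0.0002 -0.0212]
0.158 edge 0.06469932398486565 yaw 7.5194655609433365 ctr from edge [-0.0026  0.0033  0.128 ] dowel [-0.0022  0.003   0.1   ] ring [-0.0032  0.0028  0.123 ] cap [ 0.0021 -0.0002 -0.0212]
```

```bash
python3 - <<'E'
from h import *
d,s=np.load("pics/w4.npy",allow_pickle=True)
b=np.array([[318,408],[265,455],[373,455]])/2.306+[180,40]
print(np.round([tooldelta(s,p) for p in ray(d,b,s["position"][2]-.030,s)],4))
E
python3 -m pendant '[{"dx":-0.0047,"dy":0.0035,"dz":0.01,"rx":0,"ry":0,"rz":0,"hand":0.015},{"dx":0,"dy":0,"dz":0.03,"rx":0,"ry":0,"rz":0,"hand":0.015},{"dx":0,"dy":0,"dz":0.025,"rx":0,"ry":0,"rz":0,"hand":0.015},{"dx":0,"dy":0,"dz":0.015,"rx":0,"ry":0,"rz":0,"hand":0.015},{"dx":0,"dy":0,"dz":0,"rx":0,"ry":0,"rz":0,"hand":0.015},{"dx":0,"dy":0,"dz":0,"rx":0,"ry":0,"rz":0,"hand":0.015}]'
python3 - <<'E'
from h import *
np.set_printoptions(precision=4,suppress=True)
s=manip.get_state();d=manip.get_image("wrist");np.save("pics/w5.npy",(d,s),allow_pickle=True)
cv2.imwrite("pics/w5.png",cv2.resize(d["frame"][40:340,160:480],(640,600))[:,:,::-1])
E
```

```text
[[ 0.0106 -0.0013  0.03  ]
 [-0.0014 -0.0141  0.0301]
 [-0.0014  0.0118  0.03  ]]
clock: 6.32
position: [0.4745, 0.3153, 0.0751]
ee_rot: [-0.0, 0.662, 0.75, -0.002]
contact_force: [-0.1, -0.7, 1.2]
width: 0.0248
gripper_force: 30.4
```

View pics/w5.png

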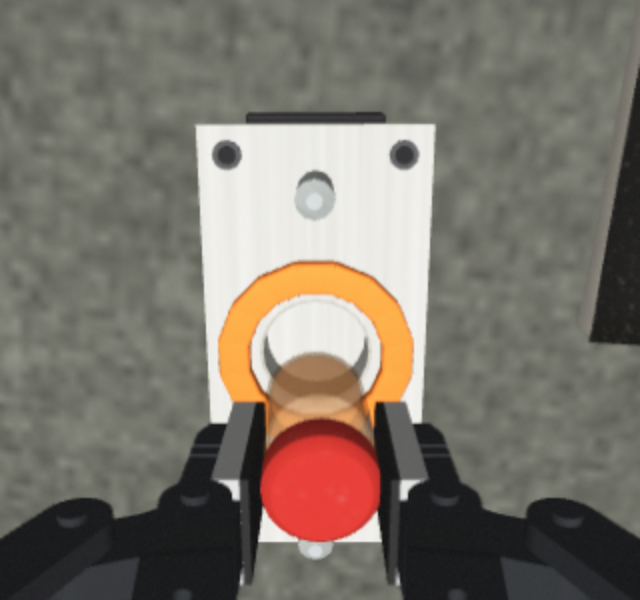

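The vial is poised over the pocket. In the crop, the ring spans x 219–413 with its top at y 261, the far edge of the vial's bottom is at about (317,353), and the vial's sides are at x 268 and 370.

```bash
python3 - <<'E'
from h import *
np.set_printoptions(precision=4,suppress=True)
d,s=np.load("pics/w5.npy",allow_pickle=True)
o=np.array([160,40])
f=lambda u,z:np.round([tooldelta(s,p) for p in ray(d,np.array(u)/2+o,z,s)],4)
zt=s["position"][2]
x,r,n=ring(d,s,215);print("ring",x,r,n,tooldelta(s,x))
print("ring top, sides",f([[316,261],[219,350],[413,350]],.035))
print("pocket rim far, sides",f([[316,300],[265,345],[367,345]],.030))
print("edge corners",f([[196,125],[435,125]],.030))
print("dowels",f([[314,200],[316,548]],.058))
print("vial bottom",f([[317,353],[268,400],[370,400]],zt-.030))
print("cap top L,R,bottom",f([[261,483],[380,483],[320,542]],zt+.0212))
E
```

```text
ring [0.472  0.3196 0.0311] 0.43674184028421165 128 [ 0.0046 -0.0018  0.044 ]
ring top, sides [[ 0.0341 -0.0013  0.04  ]
 [ 0.008  -0.0292  0.0401]
 [ 0.0081  0.0264  0.04  ]]
pocket rim far, sides [[ 0.0215 -0.0014  0.045 ]
 [ 0.0078 -0.0163  0.0451]
 [ 0.0078  0.0136  0.045 ]]
edge corners [[ 0.0703 -0.0335  0.0451]
 [ 0.0703  0.0306  0.0449]]
dowels [[ 0.0537 -0.0016  0.017 ]
 [-0.0417 -0.0013  0.0171]]
vial bottom [[ 0.0108 -0.001   0.03  ]
 [-0.003  -0.0146  0.03  ]
 [-0.003   0.0136  0.03  ]]
cap top L,R,bottom [[ 0.0015 -0.0122 -0.0212]
 [ 0.0016  0.0119 -0.0212]
 [-0.0125 -0.0002 -0.0212]]
```

```bash
python3 -m pendant '[{"dx":0.004,"dy":-0.0005,"dz":0,"rx":0,"ry":0,"rz":0,"hand":0.015},{"dx":0.0035,"dy":-0.0004,"dz":0,"rx":0,"ry":0,"rz":0,"hand":0.015},{"dx":0,"dy":0,"dz":0,"rx":0,"ry":0,"rz":0,"hand":0.015},{"dx":0,"dy":0,"dz":0,"rx":0,"ry":0,"rz":0,"hand":0.015}]'
python3 - <<'E'
from h import *
np.set_printoptions(precision=4,suppress=True)
d0,s0=np.load("pics/w5.npy",allow_pickle=True)
s=manip.get_state();d=manip.get_image("wrist")
print("moved",tooldelta(s0,s["position"]))
x,r,n=ring(d,s,212);print("ring",tooldelta(s,x))
for z in(.035,):
  q=proj(d,[x],s)[0]; print(q,tooldelta(s,ray(d,q,z,s)[0]))
x0=ring(d0,s0,215)[0];print("before",tooldelta(s0,ray(d0,proj(d0,[x0],s0)[0],.035,s0)[0]))
P=[];
for _ in range(1): P.append(manip.get_state()["position"])
print(P)
E
```

```text
clock: 6.7
position: [0.4734, 0.3254, 0.0772]
ee_rot: [0.0, 0.661, 0.751, 0.001]
contact_force: [0.2, -0.3, 0.9]
width: 0.0251
gripper_force: 30.4
moved [ 0.0101  0.0002 -0.0022]
ring [-0.0053 -0.0022  0.0446]
[316.6536 233.4598] [-0.0042 -0.0022  0.0422]
before [ 0.0061 -0.0017  0.0401]
[array([0.4733, 0.3252, 0.077 ])]
```

```bash
cat > chk.py <<'E'
from h import *
np.set_printoptions(precision=4,suppress=True)
s=manip.get_state();d=manip.get_image("wrist")
x,r,n=ring(d,s,212)
print("ring in tool",tooldelta(s,ray(d,proj(d,[x],s)[0],.035,s)[0]),r,n,"pos",s["position"],s["ee_rot"],s["contact_force"])
E
python3 -m pendant '[{"dx":-0.0024,"dy":-0.0017,"dz":0,"rx":0,"ry":0,"rz":0,"hand":0.015},{"dx":0,"dy":0,"dz":0,"rx":0,"ry":0,"rz":0,"hand":0.015},{"dx":0,"dy":0,"dz":0,"rx":0,"ry":0,"rz":0,"hand":0.015}]'; python3 chk.py
python3 -m pendant '[{"dx":0,"dy":0,"dz":0,"rx":0,"ry":0,"rz":0,"hand":0.015},{"dx":0,"dy":0,"dz":0,"rx":0,"ry":0,"rz":0,"hand":0.015},{"dx":0,"dy":0,"dz":0,"rx":0,"ry":0,"rz":0,"hand":0.015},{"dx":0,"dy":0,"dz":0,"rx":0,"ry":0,"rz":0,"hand":0.015}]'; python3 chk.py
```

```text
clock: 7.0
position: [0.4714, 0.3221, 0.0764]
ee_rot: [-0.0, 0.661, 0.75, -0.0]
contact_force: [-0.1, -0.2, -0.4]
width: 0.0251
gripper_force: 30.4
ring in tool [-0.0007  0.0003  0.0414] 0.369556856329537 98 pos [0.4714 0.3221 0.0764] [-0.      0.6609  0.7504 -0.    ] [-0.0759 -0.169  -0.36  ]
clock: 7.38
position: [0.4717, 0.3223, 0.0763]
ee_rot: [-0.0, 0.661, 0.75, 0.0]
contact_force: [-0.1, 0.2, -0.3]
width: 0.0251
gripper_force: 30.4
ring in tool [-0.0014 -0.0001  0.0413] 0.39775234172589763 98 pos [0.4717 0.3223 0.0763] [-0.      0.661   0.7504  0.    ] [-0.1261  0.1519 -0.2934]
```

```bash
python3 -m pendant '[{"dx":0.0003,"dy":0.0003,"dz":0.005,"rx":0,"ry":0,"rz":0,"hand":0.015},{"dx":0,"dy":0,"dz":0.005,"rx":0,"ry":0,"rz":0,"hand":0.015},{"dx":0,"dy":0,"dz":0.004,"rx":0,"ry":0,"rz":0,"hand":0.015},{"dx":0,"dy":0,"dz":0.003,"rx":0,"ry":0,"rz":0,"hand":0.015},{"dx":0,"dy":0,"dz":0.002,"rx":0,"ry":0,"rz":0,"hand":0.015},{"dx":0,"dy":0,"dz":0,"rx":0,"ry":0,"rz":0,"hand":0.015},{"dx":0,"dy":0,"dz":0,"rx":0,"ry":0,"rz":0,"hand":0.015},{"dx":0,"dy":0,"dz":0,"rx":0,"ry":0,"rz":0,"hand":0.015}]'; python3 chk.py
```

```text
clock: 8.1
position: [0.472, 0.3226, 0.0574]
ee_rot: [0.0, 0.661, 0.75, 0.0]
contact_force: [-0.1, 0.6, -0.7]
width: 0.0252
gripper_force: 30.4
ring in tool [-0.0018 -0.0003  0.0224] 0.3963914976818805 82 pos [0.472  0.3226 0.0574] [0.     0.6609 0.7504 0.0001] [-0.0588  0.5686 -0.7471]
```

```bash
python3 -m pendant '[{"dx":0,"dy":0,"dz":0.003,"rx":0,"ry":0,"rz":0,"hand":0.015},{"dx":0,"dy":0,"dz":0.003,"rx":0,"ry":0,"rz":0,"hand":0.015},{"dx":0,"dy":0,"dz":0.003,"rx":0,"ry":0,"rz":0,"hand":0.015},{"dx":0,"dy":0,"dz":0.002,"rx":0,"ry":0,"rz":0,"hand":0.015},{"dx":0,"dy":0,"dz":0.001,"rx":0,"ry":0,"rz":0,"hand":0.015},{"dx":0,"dy":0,"dz":0,"rx":0,"ry":0,"rz":0,"hand":0.015},{"dx":0,"dy":0,"dz":0,"rx":0,"ry":0,"rz":0,"hand":0.015},{"dx":0,"dy":0,"dz":0,"rx":0,"ry":0,"rz":0,"hand":0.015}]'; python3 chk.py
```

```text
clock: 8.82
position: [0.4721, 0.3227, 0.0454]
ee_rot: [0.0, 0.661, 0.75, 0.0]
contact_force: [-0.4, -0.1, -0.3]
width: 0.0248
gripper_force: 30.4
ring in tool [-0.0028 -0.0004  0.0104] 0.36798566081202305 70 pos [0.4721 0.3227 0.0454] [0.     0.661  0.7504 0.0002] [-0.3772 -0.0657 -0.2524]
```

```bash
python3 -m pendant '[{"dx":0,"dy":0,"dz":0.001,"rx":0,"ry":0,"rz":0,"hand":0.015},{"dx":0,"dy":0,"dz":0.001,"rx":0,"ry":0,"rz":0,"hand":0.015},{"dx":0,"dy":0,"dz":0,"rx":0,"ry":0,"rz":0,"hand":0.015},{"dx":0,"dy":0,"dz":0,"rx":0,"ry":0,"rz":0,"hand":0.015},{"dx":0,"dy":0,"dz":0,"rx":0,"ry":0,"rz":0,"hand":0.015}]'
```

```text
clock: 9.28
position: [0.4721, 0.3228, 0.0439]
ee_rot: [0.0, 0.661, 0.75, 0.0]
contact_force: [-0.4, -1.1, 5.3]
width: 0.025
gripper_force: 30.9
```

```bash
python3 -m pendant '[{"dx":0,"dy":0,"dz":0,"rx":0,"ry":0,"rz":0,"hand":0.03},{"dx":0,"dy":0,"dz":0,"rx":0,"ry":0,"rz":0,"hand":0.036},{"dx":0,"dy":0,"dz":0,"rx":0,"ry":0,"rz":0,"hand":0.045},{"dx":0,"dy":0,"dz":0,"rx":0,"ry":0,"rz":0,"hand":0.05},{"dx":0,"dy":0,"dz":0,"rx":0,"ry":0,"rz":0,"hand":0.05},{"dx":0,"dy":0,"dz":-0.01,"rx":0,"ry":0,"rz":0,"hand":0.05},{"dx":0,"dy":0,"dz":-0.03,"rx":0,"ry":0,"rz":0,"hand":0.05},{"dx":0,"dy":0,"dz":-0.04,"rx":0,"ry":0,"rz":0,"hand":0.05},{"dx":0,"dy":0,"dz":-0.04,"rx":0,"ry":0,"rz":0,"hand":0.05},{"dx":0,"dy":0,"dz":-0.03,"rx":0,"ry":0,"rz":0,"hand":0.05}]'
python3 -m pendant '[{"dx":0,"dy":0,"dz":-0.02,"rx":0,"ry":0,"rz":0,"hand":0.05},{"dx":0,"dy":0,"dz":0,"rx":0,"ry":0,"rz":0,"hand":0.05},{"dx":0,"dy":0,"dz":0,"rx":0,"ry":0,"rz":0,"hand":0.05},{"dx":0,"dy":0,"dz":0,"rx":0,"ry":0,"rz":0,"hand":0.05},{"dx":0,"dy":0,"dz":0,"rx":0,"ry":0,"rz":0,"hand":0.05},{"dx":0,"dy":0,"dz":0,"rx":0,"ry":0,"rz":0,"hand":0.05}]'
python3 - <<'E'
from h import *
np.set_printoptions(precision=4,suppress=True)
s=manip.get_state();d=manip.get_image("wrist");np.save("pics/w6.npy",(d,s),allow_pickle=True)
print(s["position"],s["ee_rot"])
x,r,n=ring(d,s,400);print("ring",x,r,n, ray(d,proj(d,[x],s)[0],.035,s))
h=cv2.cvtColor(d["frame"],cv2.COLOR_RGB2HSV)
m=cv2.inRange(h,(0,120,60),(6,255,255))|cv2.inRange(h,(172,120,60),(180,255,255))
for c in cv2.findContours(m,0,2)[0]:
    if cv2.contourArea(c)>60: e=cv2.minEnclosingCircle(c);print(e,cv2.boundingRect(c),ray(d,e[0],.065,s))
# where next: upper half estimate
print(tooldelta(s,[.457,-.20,.26]))
E
```

```text
clock: 10.12
position: [0.4727, 0.323, 0.1973]
ee_rot: [0.001, 0.661, 0.75, 0.002]
contact_force: [1.1, -0.5, -0.5]
width: 0.05
gripper_force: 0.0
clock: 10.62
position: [0.4711, 0.3221, 0.2117]
ee_rot: [-0.001, 0.661, 0.75, -0.002]
contact_force: [0.7, -0.3, 0.3]
width: 0.0499
gripper_force: 0.0
[0.4711 0.3221 0.2117] [-0.0006  0.661   0.7504 -0.0015]
ring [0.4719 0.3191 0.0271] 0.34056232426572297 160 [[0.4717 0.3209 0.035 ]]
((320.7977600097656, 182.05618286132812), 14.560281753540039) (307, 168, 29, 29) [[0.4711 0.3224 0.065 ]]
[-0.5162 -0.08   -0.0475]
```

The vial stands in the pocket: its cap measures (0.471, 0.322) against (0.472, 0.321) for the ring. Next is the upper half.

```bash
python3 -m pendant '[{"dx":-0.0387,"dy":-0.0059,"dz":-0.003,"rx":0,"ry":0,"rz":0,"hand":0.05},{"dx":-0.0387,"dy":-0.0059,"dz":-0.003,"rx":0,"ry":0,"rz":0,"hand":0.05},{"dx":-0.0387,"dy":-0.0059,"dz":-0.003,"rx":0,"ry":0,"rz":0,"hand":0.05},{"dx":-0.0387,"dy":-0.0059,"dz":-0.003,"rx":0,"ry":0,"rz":0,"hand":0.05},{"dx":-0.0387,"dy":-0.0059,"dz":-0.003,"rx":0,"ry":0,"rz":0,"hand":0.05},{"dx":-0.0387,"dy":-0.0059,"dz":-0.003,"rx":0,"ry":0,"rz":0,"hand":0.05},{"dx":-0.0387,"dy":-0.0059,"dz":-0.003,"rx":0,"ry":0,"rz":0,"hand":0.05},{"dx":-0.0387,"dy":-0.0059,"dz":-0.003,"rx":0,"ry":0,"rz":0,"hand":0.05},{"dx":-0.0387,"dy":-0.0059,"dz":-0.003,"rx":0,"ry":0,"rz":0,"hand":0.05},{"dx":-0.0387,"dy":-0.0059,"dz":-0.003,"rx":0,"ry":0,"rz":0,"hand":0.05}]'
python3 -m pendant '[{"dx":-0.0387,"dy":-0.0059,"dz":0,"rx":0,"ry":0,"rz":0,"hand":0.05},{"dx":-0.0387,"dy":-0.0059,"dz":0,"rx":0,"ry":0,"rz":0,"hand":0.05},{"dx":-0.0387,"dy":-0.0059,"dz":0,"rx":0,"ry":0,"rz":0,"hand":0.05},{"dx":-0.0387,"dy":-0.0059,"dz":0,"rx":0,"ry":0,"rz":0,"hand":0.05},{"dx":-0.0387,"dy":-0.0059,"dz":0,"rx":0,"ry":0,"rz":0,"hand":0.05},{"dx":0,"dy":0,"dz":0,"rx":0,"ry":0,"rz":5.7,"hand":0.05},{"dx":0,"dy":0,"dz":0,"rx":0,"ry":0,"rz":5.7,"hand":0.05},{"dx":0,"dy":0,"dz":0,"rx":0,"ry":0,"rz":5.7,"hand":0.05},{"dx":0,"dy":0,"dz":0,"rx":0,"ry":0,"rz":0,"hand":0.05},{"dx":0,"dy":0,"dz":0,"rx":0,"ry":0,"rz":0,"hand":0.05},{"dx":0,"dy":0,"dz":0,"rx":0,"ry":0,"rz":0,"hand":0.05},{"dx":0,"dy":0,"dz":0,"rx":0,"ry":0,"rz":0,"hand":0.05}]'
cat > blue.py <<'E'
from h import *
np.set_printoptions(precision=4,suppress=True)
s=manip.get_state();d=manip.get_image("wrist");np.save("pics/w7.npy",(d,s),allow_pickle=True)
h=cv2.cvtColor(d["frame"],cv2.COLOR_RGB2HSV)
m=cv2.inRange(h,(100,120,50),(125,255,255))
c=max(cv2.findContours(m,0,cv2.CHAIN_APPROX_NONE)[0],key=cv2.contourArea)
print("bbox",cv2.boundingRect(c),cv2.contourArea(c),cv2.approxPolyDP(cv2.convexHull(c),4,True).reshape(-1,2).tolist())
sub=m[:];v=h[:,:,2]
ins=np.zeros_like(m);cv2.fillPoly(ins,[cv2.convexHull(c)],255)
print("blue V hist",np.percentile(v[(m>0)],[5,25,50,75,95]))
k=((ins>0)&(v<60)&(h[:,:,1]<120)).astype(np.uint8)
n,l,st,ce=cv2.connectedComponentsWithStats(k)
for i in range(1,n):
    if st[i,4]>60: print("dark",st[i],ce[i],cv2.minAreaRect(np.argwhere(l==i)[:,::-1].astype(np.float32)))
w=((ins>0)&(v>110)&(h[:,:,1]<70)).astype(np.uint8)
n,l,st,ce=cv2.connectedComponentsWithStats(w)
for i in range(1,n):
    if st[i,4]>8: print("white",st[i],ce[i],ray(d,ce[i],.046,s))
R0=q2R(s["ee_rot"]);print(s["position"],np.degrees(np.arctan2(R0[1,1],R0[0,1])))
E
python3 blue.py
```

```text
clock: 11.5
position: [0.4615, -0.0705, 0.2428]
ee_rot: [-0.001, 0.661, 0.75, -0.0]
contact_force: [0.5, 0.6, 0.1]
width: 0.0503
gripper_force: 0.0
clock: 12.5
position: [0.4575, -0.2642, 0.2431]
ee_rot: [-0.0, 0.765, 0.645, -0.0]
contact_force: [0.1, 0.3, 0.2]
width: 0.0503
gripper_force: 0.0
bbox (292, 111, 65, 125) 7408.0 [[295, 111], [356, 114], [350, 235], [292, 232]]
blue V hist [ 76. 150. 161. 163. 166.]
dark [ 314  150   20   65 1163] [323.0696 181.9553] ((322.9992370605469, 182.0192108154297), (18.447898864746094, 64.45235443115234), 2.2025980949401855)
white [296 117   8   9  51] [299.902  120.9216] [[ 0.4459 -0.2121  0.046 ]]
white [346 119   7   8  49] [348.9592 122.3265] [[ 0.4932 -0.2216  0.046 ]]
white [296 226   7   8  41] [298.9756 229.4146] [[ 0.4236 -0.3247  0.046 ]]
white [341 227   7   8  41] [343.7317 230.439 ] [[ 0.4711 -0.334   0.046 ]]
[ 0.4575 -0.2642  0.2431] -9.739834196735652
```

```bash
python3 -m pendant '[{"dx":0,"dy":0,"dz":0,"rx":0,"ry":0,"rz":1.5,"hand":0.05},{"dx":-0.0085,"dy":0.0027,"dz":0.02,"rx":0,"ry":0,"rz":0,"hand":0.05},{"dx":0,"dy":0,"dz":0.03,"rx":0,"ry":0,"rz":0,"hand":0.05},{"dx":0,"dy":0,"dz":0.03,"rx":0,"ry":0,"rz":0,"hand":0.05},{"dx":0,"dy":0,"dz":0.02,"rx":0,"ry":0,"rz":0,"hand":0.05},{"dx":0,"dy":0,"dz":0.01,"rx":0,"ry":0,"rz":0,"hand":0.05},{"dx":0,"dy":0,"dz":0,"rx":0,"ry":0,"rz":0,"hand":0.05},{"dx":0,"dy":0,"dz":0,"rx":0,"ry":0,"rz":0,"hand":0.05},{"dx":0,"dy":0,"dz":0,"rx":0,"ry":0,"rz":0,"hand":0.05},{"dx":0,"dy":0,"dz":0,"rx":0,"ry":0,"rz":0,"hand":0.05}]'; python3 blue.py
```

```text
clock: 13.38
position: [0.4595, -0.2741, 0.135]
ee_rot: [0.002, 0.773, 0.634, 0.0]
contact_force: [0.9, -0.9, 0.1]
width: 0.0501
gripper_force: 0.0
bbox (271, 105, 95, 175) 15169.5 [[365, 107], [359, 278], [280, 279], [271, 109]]
blue V hist [131. 166. 168. 170. 172.]
dark [ 305  160   28   97 2622] [318.5629 207.7872] ((318.4999694824219, 207.99996948242188), (26.999996185302734, 95.99998474121094), 0.0)
white [277 114  12  12 114] [282.1053 119.1667] [[ 0.4458 -0.212   0.046 ]]
white [349 114  12  12 109] [354.5688 119.156 ] [[ 0.4934 -0.2216  0.046 ]]
white [283 269  10   9  78] [287.2821 272.9103] [[ 0.4235 -0.3252  0.046 ]]
white [346 268  10  10  78] [350.4359 272.5128] [[ 0.4711 -0.3344  0.046 ]]
[ 0.4595 -0.2741  0.135 ] -11.330802203371357
```

```bash
python3 -m pendant '[{"dx":0,"dy":-0.001,"dz":0.03,"rx":0,"ry":0,"rz":0,"hand":0.05},{"dx":0,"dy":0,"dz":0.03,"rx":0,"ry":0,"rz":0,"hand":0.05},{"dx":0,"dy":0,"dz":0.015,"rx":0,"ry":0,"rz":0,"hand":0.05},{"dx":0,"dy":0,"dz":0.006,"rx":0,"ry":0,"rz":0,"hand":0.05},{"dx":0,"dy":0,"dz":0.002,"rx":0,"ry":0,"rz":0,"hand":0.05},{"dx":0,"dy":0,"dz":0,"rx":0,"ry":0,"rz":0,"hand":0.05},{"dx":0,"dy":0,"dz":0,"rx":0,"ry":0,"rz":0,"hand":0.05},{"dx":0,"dy":0,"dz":0,"rx":0,"ry":0,"rz":0,"hand":0.05}]'
python3 -m pendant '[{"dx":0,"dy":0,"dz":0,"rx":0,"ry":0,"rz":0,"hand":0.01},{"dx":0,"dy":0,"dz":0,"rx":0,"ry":0,"rz":0,"hand":0.01},{"dx":0,"dy":0,"dz":0,"rx":0,"ry":0,"rz":0,"hand":0.01},{"dx":0,"dy":0,"dz":0,"rx":0,"ry":0,"rz":0,"hand":0.01},{"dx":0,"dy":0,"dz":0,"rx":0,"ry":0,"rz":0,"hand":0.01},{"dx":0,"dy":0,"dz":0,"rx":0,"ry":0,"rz":0,"hand":0.01},{"dx":0,"dy":0,"dz":0,"rx":0,"ry":0,"rz":0,"hand":0.01},{"dx":0,"dy":0,"dz":0,"rx":0,"ry":0,"rz":0,"hand":0.01}]' 100
```

```text
clock: 14.1
position: [0.4584, -0.2739, 0.0517]
ee_rot: [0.001, 0.774, 0.634, 0.0]
contact_force: [-0.7, -0.3, 0.2]
width: 0.0502
gripper_force: 0.0
clock: 14.77
position: [0.4582, -0.2735, 0.051]
ee_rot: [0.001, 0.774, 0.634, 0.0]
contact_force: [1.6, 0.1, 5.3]
width: 0.0165
gripper_force: 98.1
```

```bash
python3 -m pendant '[{"dx":0,"dy":0,"dz":-0.005,"rx":0,"ry":0,"rz":0,"hand":0.01},{"dx":0,"dy":0,"dz":-0.02,"rx":0,"ry":0,"rz":0,"hand":0.01},{"dx":0,"dy":0,"dz":-0.03,"rx":0,"ry":0,"rz":0,"hand":0.01},{"dx":0,"dy":0,"dz":-0.035,"rx":0,"ry":0,"rz":0,"hand":0.01},{"dx":0,"dy":0,"dz":-0.03,"rx":0,"ry":0,"rz":0,"hand":0.01},{"dx":0,"dy":0,"dz":-0.02,"rx":0,"ry":0,"rz":0,"hand":0.01},{"dx":0,"dy":0,"dz":-0.01,"rx":0,"ry":0,"rz":0,"hand":0.01},{"dx":0,"dy":0,"dz":0,"rx":0,"ry":0,"rz":0,"hand":0.01},{"dx":0,"dy":0,"dz":0,"rx":0,"ry":0,"rz":0,"hand":0.01},{"dx":0,"dy":0,"dz":0,"rx":0,"ry":0,"rz":0,"hand":0.01},{"dx":0,"dy":0,"dz":0,"rx":0,"ry":0,"rz":0,"hand":0.01}]'; sed -i 's/w7.npy/w8.npy/' blue.py; python3 blue.py | grep -v hist
python3 - <<'E'
from h import *
d,s=np.load("pics/w8.npy",allow_pickle=True)
print(tooldelta(s,[.4717,.3209,s["position"][2]]))
E
```

```text
clock: 15.68
position: [0.4563, -0.2723, 0.1981]
ee_rot: [-0.002, 0.774, 0.634, -0.0]
contact_force: [-0.7, 0.6, -3.0]
width: 0.0161
gripper_force: 98.6
bbox (247, 111, 147, 173) 17226.5 [[391, 114], [383, 283], [257, 283], [248, 114]]
dark [ 292  195   56   89 4180] [319.4057 241.778 ] ((319.5, 239.0), (88.0, 55.0), 90.0)
dark [259 252  28  32 485] [273.0598 269.1773] ((272.5, 267.5), (27.0, 31.0), -0.0)
dark [354 252  28  32 482] [365.805  269.1598] ((367.5, 267.5), (27.0, 31.0), -0.0)
white [255 125  18  19 269] [263.223  133.8216] [[ 0.4155 -0.2213  0.046 ]]
white [367 125  19  19 274] [376.1606 133.6898] [[ 0.511  -0.2403  0.046 ]]
white [281 279  11   5  40] [287.175 280.6  ] [[ 0.4038 -0.3646  0.046 ]]
white [347 279  12   5  42] [351.3571 280.7143] [[ 0.4657 -0.377   0.046 ]]
[ 0.4563 -0.2723  0.1981] -11.34515242306889
[ 0.58460605 -0.10161039  0.00166363]
```

```bash
python3 -m pendant '[{"dx":0.02,"dy":-0.0034,"dz":0,"rx":0,"ry":0,"rz":0,"hand":0.01},{"dx":0.039,"dy":-0.0068,"dz":0,"rx":0,"ry":0,"rz":0,"hand":0.01},{"dx":0.039,"dy":-0.0068,"dz":0,"rx":0,"ry":0,"rz":0,"hand":0.01},{"dx":0.039,"dy":-0.0068,"dz":0,"rx":0,"ry":0,"rz":0,"hand":0.01},{"dx":0.039,"dy":-0.0068,"dz":0,"rx":0,"ry":0,"rz":0,"hand":0.01},{"dx":0.039,"dy":-0.0068,"dz":0,"rx":0,"ry":0,"rz":0,"hand":0.01},{"dx":0.039,"dy":-0.0068,"dz":0,"rx":0,"ry":0,"rz":0,"hand":0.01},{"dx":0.039,"dy":-0.0068,"dz":0,"rx":0,"ry":0,"rz":0,"hand":0.01},{"dx":0.039,"dy":-0.0068,"dz":0,"rx":0,"ry":0,"rz":0,"hand":0.01},{"dx":0.039,"dy":-0.0068,"dz":0,"rx":0,"ry":0,"rz":0,"hand":0.01},{"dx":0.039,"dy":-0.0068,"dz":0,"rx":0,"ry":0,"rz":0,"hand":0.01},{"dx":0.039,"dy":-0.0068,"dz":0,"rx":0,"ry":0,"rz":0,"hand":0.01}]'
python3 -m pendant '[{"dx":0.039,"dy":-0.0068,"dz":0,"rx":0,"ry":0,"rz":0,"hand":0.01},{"dx":0.039,"dy":-0.0068,"dz":0,"rx":0,"ry":0,"rz":0,"hand":0.01},{"dx":0.0386,"dy":-0.0068,"dz":0,"rx":0,"ry":0,"rz":0,"hand":0.01},{"dx":0.019,"dy":-0.0034,"dz":0,"rx":0,"ry":0,"rz":0,"hand":0.01},{"dx":0,"dy":0,"dz":0,"rx":0,"ry":0,"rz":-4.6,"hand":0.01},{"dx":0,"dy":0,"dz":0,"rx":0,"ry":0,"rz":-4.7,"hand":0.01},{"dx":0,"dy":0,"dz":0,"rx":0,"ry":0,"rz":-4.7,"hand":0.01},{"dx":0,"dy":0,"dz":0,"rx":0,"ry":0,"rz":-4.6,"hand":0.01},{"dx":0,"dy":0,"dz":0,"rx":0,"ry":0,"rz":0,"hand":0.01},{"dx":0,"dy":0,"dz":0,"rx":0,"ry":0,"rz":0,"hand":0.01},{"dx":0,"dy":0,"dz":0,"rx":0,"ry":0,"rz":0,"hand":0.01},{"dx":0,"dy":0,"dz":0,"rx":0,"ry":0,"rz":0,"hand":0.01}]'
python3 - <<'E'
from h import *
np.set_printoptions(precision=4,suppress=True)
s=manip.get_state();d=manip.get_image("wrist");np.save("pics/w9.npy",(d,s),allow_pickle=True)
f=d["frame"];h=cv2.cvtColor(f,cv2.COLOR_RGB2HSV)
R0=q2R(s["ee_rot"]);print(s["position"],s["contact_force"],np.degrees(np.arctan2(R0[1,1],R0[0,1])),R0[:,2])
print("remaining",tooldelta(s,[.4717,.3209,.1]))
d0,s0=np.load("pics/w8.npy",allow_pickle=True)
for a in[(263.2,133.8),(376.2,133.7)]: print("screw tool",tooldelta(s0,ray(d0,a,s0["position"][2]-.005,s0)[0]))
z=.03;c=[.4717,.3209];a=np.radians(7.3);X=np.array([np.cos(a),np.sin(a)]);Y=np.array([-X[1],X[0]])
print("proj edge corners of lower",proj(d,[[*(c+sx*.032*X+sy*.065*Y),.03] for sx in(-1,1) for sy in(1,-1)],s),"ring",proj(d,[[*c,.035]],s),"dowels",proj(d,[[*(c+t*.048*Y),.058] for t in(1,-1)],s))
m=cv2.inRange(h,(100,120,50),(125,255,255));print("blue bbox",cv2.boundingRect(max(cv2.findContours(m,0,2)[0],key=cv2.contourArea)))
g=cv2.cvtColor(f,cv2.COLOR_RGB2GRAY); print([(r,np.flatnonzero(g[r]>190)[[0,-1]].tolist() if (g[r,250:400]>190).any() else None) for r in range(60,130,6)])
E
```

```text
clock: 16.73
position: [0.4682, 0.1843, 0.1994]
ee_rot: [-0.0, 0.773, 0.634, -0.001]
contact_force: [0.7, 0.3, -2.9]
width: 0.0162
gripper_force: 98.3
clock: 17.73
position: [0.4724, 0.32, 0.1999]
ee_rot: [-0.0, 0.661, 0.75, -0.0]
contact_force: [-0.2, 0.6, -3.4]
width: 0.0164
gripper_force: 98.3
[0.4724 0.32   0.1999] [-0.2193  0.6206 -3.4004] 7.181354550639632 [-0.0006 -0.0002 -1.    ]
remaining [ 0.001  -0.0005  0.0999]
screw tool [ 0.0577 -0.0252  0.0052]
screw tool [0.0578 0.0237 0.005 ]
proj edge corners of lower [[283.715  104.449 ]
 [287.8375 238.6649]
 [355.3505 104.3013]
 [351.7386 238.582 ]] ring [[319.657  176.5158]] dowels [[319.5244 126.4252]
 [319.7337 233.9348]]
blue bbox (247, 111, 147, 173)
[(60, None), (66, None), (72, None), (78, None), (84, None), (90, None), (96, None), (102, None), (108, [0, 355]), (114, None), (120, None), (126, [0, 381])]
```

```bash
python3 - <<'E'
from h import *
from scipy.optimize import least_squares
np.set_printoptions(precision=4,suppress=True)
d,s=np.load("pics/w6.npy",allow_pickle=True)
g=cv2.GaussianBlur(cv2.cvtColor(d["frame"],cv2.COLOR_RGB2GRAY),(3,3),0).astype(float)
from scipy.ndimage import map_coordinates as mc
def sample(q,sgn,off):
    # max gradient location along the outward normal for edge points of the top face
    c,sn=np.cos(q[2]),np.sin(q[2]);X=np.array([c,sn,0]);Y=np.array([-sn,c,0])
    out=[]
    for nrm,along,hh,L in((X,Y,.032,.055),(-X,Y,.032,.055),(Y,X,.065,.025),(-Y,X,.065,.025)):
        for t in np.linspace(-L,L,15):
            ds=np.arange(-.006,.006,.0003)
            P=np.array([q[0],q[1],.03])+along*t+nrm*(hh+ds[:,None])
            uv=proj(d,P,s);I=mc(g,[uv[:,1],uv[:,0]],order=1)
            gr=-np.gradient(I);k=gr.argmax();out.append((nrm,ds[k],gr[k]))
    return out
q=[.4717,.3209,np.radians(7.3)]
o=sample(q,1,0)
for j,n in enumerate(["+x","-x","+y","-y"]):
    v=np.array([a[1] for a in o[j*15:j*15+15]])*1000;print(n,np.round(v,1))
# dowel tops: local crops
for t in(1,-1):
    Y=np.array([-np.sin(q[2]),np.cos(q[2])]);u=proj(d,[[*(np.array(q[:2])+t*.048*Y),.058]],s)[0].round().astype(int)
    print(u);print(g[u[1]-8:u[1]+9,u[0]-8:u[0]+9].astype(int))
E
```

```text
+x [ 0.3 -0.  -0.3  0.6  0.3 -0.  -0.   0.6  0.3  0.3 -0.   0.6  0.6  0.3
 -0. ]
-x [ 0.6  0.3 -0.  -0.  -0.3  0.3  0.3 -0.  -0.3 -0.3  0.3  0.3 -0.  -0.3
 -0.3]
+y [-0. -0. -0. -0. -0. -0. -0. -0. -0. -0. -0. -0. -0. -0. -0.]
-y [0.6 0.6 0.6 0.6 0.6 0.6 0.6 0.6 0.6 0.6 0.6 0.6 0.6 0.6 0.6]
[321 128]
[[241 240 240 241 240 233 220 207 199 200 211 226 236 239 241 242 243]
 [241 240 240 239 232 209 178 156 146 147 161 186 213 232 240 242 243]
 [241 240 240 234 211 176 151 144 148 149 145 149 173 210 235 242 243]
 [241 240 239 224 186 162 165 176 185 186 173 155 154 185 225 242 243]
 [241 240 238 216 182 176 193 201 203 203 197 184 168 180 220 241 243]
 [241 240 236 217 195 196 206 208 208 207 204 199 189 192 219 239 243]
 [241 240 235 221 207 205 209 213 216 215 209 202 197 200 218 236 243]
 [241 240 234 221 209 207 212 219 224 223 215 204 198 200 216 235 243]
 [241 240 235 222 209 206 212 222 227 226 219 206 197 199 214 234 243]
 [241 240 237 224 208 203 210 220 225 224 216 203 196 201 219 237 243]
 [241 240 239 227 208 200 203 211 217 216 206 197 195 207 227 240 243]
 [241 240 240 233
[... 927 characters left out ...]
236 221 209 208 212 218 220 216 208 200 194 203 230 246 246]
 [243 242 240 227 211 206 214 223 226 223 213 201 200 216 236 246 246]
 [243 242 242 232 214 205 211 222 226 223 212 201 206 225 240 246 246]
 [243 242 243 238 225 212 209 215 217 215 208 206 217 233 243 246 246]
 [243 243 243 243 238 226 216 214 212 212 213 219 230 240 244 246 246]
 [237 236 237 238 238 233 226 221 218 218 223 228 234 237 239 240 240]
 [203 202 203 204 205 205 204 202 201 200 201 203 203 203 205 208 209]
 [150 147 147 148 150 152 153 154 153 153 153 151 148 147 149 154 157]
 [119 115 114 116 118 121 123 124 124 124 123 120 117 116 118 122 125]
 [115 111 110 112 114 117 119 120 121 120 119 116 114 113 116 118 118]]
```

```bash
python3 -m pendant '[{"dx":0.0004,"dy":-0.0003,"dz":0.02,"rx":0,"ry":0,"rz":0,"hand":0.01},{"dx":0,"dy":0,"dz":0.03,"rx":0,"ry":0,"rz":0,"hand":0.01},{"dx":0,"dy":0,"dz":0.02,"rx":0,"ry":0,"rz":0,"hand":0.01},{"dx":0,"dy":0,"dz":0.01,"rx":0,"ry":0,"rz":0,"hand":0.01},{"dx":0,"dy":0,"dz":0,"rx":0,"ry":0,"rz":0,"hand":0.01},{"dx":0,"dy":0,"dz":0,"rx":0,"ry":0,"rz":0,"hand":0.01},{"dx":0,"dy":0,"dz":0,"rx":0,"ry":0,"rz":0,"hand":0.01},{"dx":0,"dy":0,"dz":0,"rx":0,"ry":0,"rz":0,"hand":0.01},{"dx":0,"dy":0,"dz":0,"rx":0,"ry":0,"rz":0,"hand":0.01}]'
python3 -m pendant '[{"dx":0,"dy":0,"dz":0,"rx":0,"ry":0,"rz":0,"hand":0.01},{"dx":0,"dy":0,"dz":0,"rx":0,"ry":0,"rz":0,"hand":0.01}]' | sed -n 2,4p
python3 -c "
from h import *
s=manip.get_state();print(np.round(tooldelta(s,[.4721,.3205,.109]),4))"
```

```text
clock: 18.53
position: [0.4729, 0.321, 0.1217]
ee_rot: [0.0, 0.661, 0.75, 0.001]
contact_force: [-0.3, -0.7, -3.5]
width: 0.0163
gripper_force: 98.0
position: [0.4723, 0.3206, 0.121]
ee_rot: [0.0, 0.661, 0.75, 0.001]
contact_force: [0.3, 0.8, -3.5]
[-0.0001 -0.0003  0.012 ]
```

```bash
python3 -m pendant '[{"dx":0,"dy":-0.0002,"dz":0.004,"rx":0,"ry":0,"rz":0,"hand":0.01},{"dx":0,"dy":0,"dz":0.004,"rx":0,"ry":0,"rz":0,"hand":0.01},{"dx":0,"dy":0,"dz":0.003,"rx":0,"ry":0,"rz":0,"hand":0.01},{"dx":0,"dy":0,"dz":0.002,"rx":0,"ry":0,"rz":0,"hand":0.01},{"dx":0,"dy":0,"dz":0.002,"rx":0,"ry":0,"rz":0,"hand":0.01},{"dx":0,"dy":0,"dz":0.001,"rx":0,"ry":0,"rz":0,"hand":0.01},{"dx":0,"dy":0,"dz":0,"rx":0,"ry":0,"rz":0,"hand":0.01},{"dx":0,"dy":0,"dz":0,"rx":0,"ry":0,"rz":0,"hand":0.01},{"dx":0,"dy":0,"dz":0,"rx":0,"ry":0,"rz":0,"hand":0.01}]'
```

```text
clock: 19.45
position: [0.472, 0.3205, 0.1044]
ee_rot: [0.0, 0.661, 0.75, 0.0]
contact_force: [1.0, 0.3, -3.7]
width: 0.0162
gripper_force: 98.2
```

```bash
python3 -m pendant '[{"dx":0,"dy":0,"dz":0.003,"rx":0,"ry":0,"rz":0,"hand":0.01},{"dx":0,"dy":0,"dz":0.003,"rx":0,"ry":0,"rz":0,"hand":0.01},{"dx":0,"dy":0,"dz":0.003,"rx":0,"ry":0,"rz":0,"hand":0.01},{"dx":0,"dy":0,"dz":0.003,"rx":0,"ry":0,"rz":0,"hand":0.01},{"dx":0,"dy":0,"dz":0.003,"rx":0,"ry":0,"rz":0,"hand":0.01},{"dx":0,"dy":0,"dz":0.001,"rx":0,"ry":0,"rz":0,"hand":0.01},{"dx":0,"dy":0,"dz":0,"rx":0,"ry":0,"rz":0,"hand":0.01},{"dx":0,"dy":0,"dz":0,"rx":0,"ry":0,"rz":0,"hand":0.01},{"dx":0,"dy":0,"dz":0,"rx":0,"ry":0,"rz":0,"hand":0.01}]' 120
```

```text
clock: 20.2
position: [0.4719, 0.3204, 0.0883]
ee_rot: [0.0, 0.661, 0.75, -0.0]
contact_force: [-0.7, -1.7, -3.3]
width: 0.0158
gripper_force: 120.1
```

Seal contact should come at a TCP height of about 0.086 and home at about 0.081, so I'll press in small steps.

```bash
python3 -m pendant '[{"dx":0,"dy":0,"dz":0.002,"rx":0,"ry":0,"rz":0,"hand":0.01},{"dx":0,"dy":0,"dz":0.002,"rx":0,"ry":0,"rz":0,"hand":0.01},{"dx":0,"dy":0,"dz":0,"rx":0,"ry":0,"rz":0,"hand":0.01},{"dx":0,"dy":0,"dz":0,"rx":0,"ry":0,"rz":0,"hand":0.01},{"dx":0,"dy":0,"dz":0,"rx":0,"ry":0,"rz":0,"hand":0.01}]'
python3 -m pendant '[{"dx":0,"dy":0,"dz":0.0015,"rx":0,"ry":0,"rz":0,"hand":0.01},{"dx":0,"dy":0,"dz":0.0015,"rx":0,"ry":0,"rz":0,"hand":0.01},{"dx":0,"dy":0,"dz":0,"rx":0,"ry":0,"rz":0,"hand":0.01},{"dx":0,"dy":0,"dz":0,"rx":0,"ry":0,"rz":0,"hand":0.01},{"dx":0,"dy":0,"dz":0,"rx":0,"ry":0,"rz":0,"hand":0.01}]'
```

```text
clock: 20.62
position: [0.4721, 0.3206, 0.085]
ee_rot: [0.0, 0.661, 0.75, 0.0]
contact_force: [-1.1, -1.5, 3.7]
width: 0.016
gripper_force: 121.4
clock: 21.03
position: [0.4722, 0.3206, 0.082]
ee_rot: [0.0, 0.661, 0.75, 0.0]
contact_force: [-0.8, -1.6, 5.5]
width: 0.0155
gripper_force: 121.7
```

```bash
python3 -m pendant '[{"dx":0,"dy":0,"dz":0.001,"rx":0,"ry":0,"rz":0,"hand":0.01},{"dx":0,"dy":0,"dz":0.001,"rx":0,"ry":0,"rz":0,"hand":0.01},{"dx":0,"dy":0,"dz":0,"rx":0,"ry":0,"rz":0,"hand":0.01},{"dx":0,"dy":0,"dz":0,"rx":0,"ry":0,"rz":0,"hand":0.01},{"dx":0,"dy":0,"dz":0,"rx":0,"ry":0,"rz":0,"hand":0.01}]'
```

```text
clock: 21.45
position: [0.4723, 0.3206, 0.081]
ee_rot: [0.0, 0.661, 0.75, 0.001]
contact_force: [-1.8, -2.7, 10.5]
width: 0.016
gripper_force: 122.3
```

```bash
python3 -m pendant '[{"dx":0,"dy":0,"dz":0.001,"rx":0,"ry":0,"rz":0,"hand":0.01},{"dx":0,"dy":0,"dz":0.001,"rx":0,"ry":0,"rz":0,"hand":0.01},{"dx":0,"dy":0,"dz":0,"rx":0,"ry":0,"rz":0,"hand":0.01},{"dx":0,"dy":0,"dz":0,"rx":0,"ry":0,"rz":0,"hand":0.01},{"dx":0,"dy":0,"dz":0,"rx":0,"ry":0,"rz":0,"hand":0.01}]'
```

```text
clock: 21.87
position: [0.4724, 0.3206, 0.0809]
ee_rot: [0.001, 0.661, 0.75, 0.001]
contact_force: [-3.7, -4.2, 22.3]
width: 0.0161
gripper_force: 124.0
```

```bash
python3 -m pendant '[{"dx":0,"dy":0,"dz":0.001,"rx":0,"ry":0,"rz":0,"hand":0.01},{"dx":0,"dy":0,"dz":0,"rx":0,"ry":0,"rz":0,"hand":0.01},{"dx":0,"dy":0,"dz":0,"rx":0,"ry":0,"rz":0,"hand":0.01},{"dx":0,"dy":0,"dz":0,"rx":0,"ry":0,"rz":0,"hand":0.01}]'
python3 - <<'E'
from h import *
np.set_printoptions(precision=4,suppress=True)
s=manip.get_state();print(s["moment"],q2R(s["ee_rot"])[:,2],s["contact_force"])
d=manip.get_image("wrist")
z=s["position"][2]-.0049
h=cv2.cvtColor(d["frame"],cv2.COLOR_RGB2HSV);w=((h[:,:,2]>110)&(h[:,:,1]<70)).astype(np.uint8);w[160:]=0;w[:100]=0
n,l,st,ce=cv2.connectedComponentsWithStats(w)
for i in range(1,n):
    if 100<st[i,4]<500: print(ce[i],st[i,4])
E
```

```text
clock: 22.2
position: [0.4725, 0.3206, 0.0809]
ee_rot: [0.001, 0.661, 0.75, 0.001]
contact_force: [-5.1, -3.9, 28.3]
width: 0.0156
gripper_force: 125.0
[-0.9506  1.5507  0.0231] [ 0.0029  0.0012 -1.    ] [-5.1471 -3.8735 28.3059]
[262.9414 133.8938] 273
[375.5662 133.8529] 272
```

```bash
python3 -c "
from rig import manip
print(manip.sign_off())"
```

```text
the job is handed in; nothing more can be done
None
```

The job is handed in at about 22 s on the robot's clock: the red-cap vial stands in the pocket, and the upper half is pressed home on the dowels at about 28 N, with the gripper still holding the rib.

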